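# Clear the trimmed caps off the sorting tray

### The job

Push the sorting tray's sliding gate fully open by its pin, sweep the three caps that stand mouth down on the tray out through the gate so that they drop into the grey bin, then push the gate fully shut again. The cap standing upside down still has to be trimmed: leave it standing where it is on the tray. Only push, gently, with the fingertips or the outside of the fingers; do not pinch or lift any cap, and leave the other things on the bench alone.

Things in the scene. Friction and masses are not known exactly. Their poses are not given: they have to be found in the camera images.
- tray: aluminium sorting tray, fixed, turned a little on the bench. Origin on the bench top under it. Flat deck 75 mm above the bench, x -122 to +122, y -150 to +157 mm in the tray's frame, inside rims 18 mm high. Outlet: the middle of its -y edge. Two upright fences on the deck, 18 mm high, slant from the side rims (x +-122, y -50 mm) to the edges of the outlet (x +-50, y -147 mm).
- mouth (a point): middle of the outlet's edge, on the deck's surface (tray frame 0, -150, 75 mm). The outlet is a mouth 100 mm wide without rim, shut by the sliding gate just outside it. Past this edge, towards the tray's -y, caps drop off the deck into the bin.
- bin_floor (a point): centre of the inner floor of the open grey plastic catch bin, fixed against the tray below its outlet. Inside 192 mm along the tray's x and 162 mm along its y, rim 58 mm above the bench (17 mm below the deck). Axes as the tray's. Tray frame 0, -232, 4 mm.
- gate (a joint): sliding gate, a steel plate across the outlet, 21 mm higher than the deck. Value in m: 0 fully shut, 0.10 fully open, both at firm stops; it grows as the gate moves along the tray's +x and starts at or near shut. It stays where it is left; about 1.5 N moves it. Fully open, the gate stands clear of the outlet.
- gate_pin (a point): middle of the gate's upright pin, 36 mm above the deck: a round steel pin, 12 mm thick, with a black ball knob 18 mm thick on top, at the gate's end towards the tray's -x, moving with it (tray x -44 mm shut, +56 mm fully open). It rises from the gate's top, 21 mm above the deck, to 59 mm. A fingertip beside it, above the rims, pushes the gate.
- cap_a_mid (a point): one of the three caps to sweep: red moulded plastic, standing mouth down on the tray at the start (closed round top, flange about 10 mm below it). 44 mm across the flange, about 33 mm at the foot, 39 mm high, about 13 g. The point is its centre, half-way up. Pushed, it slides or may tip over; lying tumbled in the bin is fine.
- cap_b_mid (a point): one of the three caps to sweep: red moulded plastic, standing mouth down on the tray at the start (closed round top, flange about 10 mm below it). 44 mm across the flange, about 33 mm at the foot, 39 mm high, about 13 g. The point is its centre, half-way up. Pushed, it slides or may tip over; lying tumbled in the bin is fine.
- cap_c_mid (a point): one of the three caps to sweep: red moulded plastic, standing mouth down on the tray at the start (closed round top, flange about 10 mm below it). 44 mm across the flange, about 33 mm at the foot, 39 mm high, about 13 g. The point is its centre, half-way up. Pushed, it slides or may tip over; lying tumbled in the bin is fine.
- cap_upturned_mid (a point): the red cap that stands upside down among the others: open mouth up, flange low, flash left on it. 47 mm across the flange, 39 mm high; the point is its centre, half-way up. It stays where it is. The four caps stand in any order, two near the outlet and two behind, at least 30 mm between their flanges.
- cap_upturned: the same upside-down cap; origin at the centre of its underside, z up while it stands.
- cap_a: the same cap as point cap_a_mid; origin at the centre of its underside.
- cap_b: the same cap as point cap_b_mid; origin at the centre of its underside.
- cap_c: the same cap as point cap_c_mid; origin at the centre of its underside.
- ring_gauge: bystander: grey steel ring, 64 mm across, 14 mm high, on the bench to the left of the tray. Origin at the centre of its underside.
- blade_box: bystander: small yellow box, 26x66x14 mm, on the bench to the left. Origin under its middle.
- marker_black: bystander: grey marker with a black cap, 134 mm long, 16 mm thick, on the bench to the right. Origin under its middle.
Not all that is in view belongs to the job. What is shaped like the cap_a but white is not meant.

How it is judged:
On the way, in this order (a step that is already met when the one before it is completed fails the run):
1. the gate is pushed open (at least 90 mm) while all three caps are still on the tray (value of joint gate above 0.09 m and y of each of cap_a_mid, cap_b_mid, cap_c_mid in the frame of tray above -0.15 m), for 0.2 s.
2. the three mouth-down caps lie in the bin, with the gate still open (x of cap_a_mid in the frame of bin_floor between -0.098 and 0.098 m and y of cap_a_mid in the frame of bin_floor between -0.083 and 0.083 m and z of each of cap_a_mid, cap_b_mid, cap_c_mid in the frame of bin_floor below 0.068 m and x of cap_b_mid in the frame of bin_floor between -0.098 and 0.098 m and y of cap_b_mid in the frame of bin_floor between -0.083 and 0.083 m and x of cap_c_mid in the frame of bin_floor between -0.098 and 0.098 m and y of cap_c_mid in the frame of bin_floor between -0.083 and 0.083 m and value of joint gate above 0.07 m), for 0.2 s.
At the end, for the whole second after the job is handed in: the three mouth-down caps lie inside the bin and have stopped tumbling (slower than 0.1 m/s); the gate is shut to within 6 mm; the upside-down cap stands upright on the tray within 25 mm of where it was (x of cap_a_mid in the frame of bin_floor between -0.098 and 0.098 m and y of cap_a_mid in the frame of bin_floor between -0.083 and 0.083 m and z of each of cap_a_mid, cap_b_mid, cap_c_mid in the frame of bin_floor below 0.068 m and x of cap_b_mid in the frame of bin_floor between -0.098 and 0.098 m and y of cap_b_mid in the frame of bin_floor between -0.083 and 0.083 m and x of cap_c_mid in the frame of bin_floor between -0.098 and 0.098 m and y of cap_c_mid in the frame of bin_floor between -0.083 and 0.083 m and linear speed of each of cap_a, cap_b, cap_c, cap_upturned below 0.1 m/s and value of joint gate below 0.006 m and distance of cap_upturned_mid from where it was at the start of the episode below 0.025 m and angle between cap_upturned's own z axis and vertical below 0.15 rad); the robot touches nothing.
It fails at once if a cap is lifted (its centre more than 60 mm above the deck; standing it is 20 mm) (z of any of cap_a_mid, cap_b_mid, cap_c_mid, cap_upturned_mid in the frame of tray above 0.135 m).
It fails at once if a cap is pinched or squeezed by the fingers with more than 30 N (contact force between the fingers and cap_a above 30 N or contact force between the fingers and cap_b above 30 N or contact force between the fingers and cap_c above 30 N or contact force between the fingers and cap_upturned above 30 N).
It fails at once if the upside-down cap is pushed away (more than 25 mm) or knocked over (distance of cap_upturned_mid from where it was at the start of the episode above 0.025 m or angle between cap_upturned's own z axis and vertical above 0.5 rad).
It fails at once if another thing on the bench is moved by more than 30 mm (distance of any of ring_gauge, blade_box, marker_black from where it was at the start of the episode above 0.03 m).
It also fails if it takes over 72 s, if anything falls off the work surface, if the arm or the gripper's body presses on something with over 40 N, if the wrist force passes 120 N, or if a joint passes its speed limit or range.

### The arm

A 6-joint arm with a two-finger parallel gripper is mounted at the origin on a cart in front of the work surface, level with it; the furniture and walls round the work are solid. World frame = base frame: x ahead of the robot, y to its left, z up, the work surface at z = 0. Lengths are in m, angles in rad, forces in N, time in s.
With the tool pointing down it reaches from about 0.25 to 0.85 m from the base axis. Payload 12.5 kg.
Tool frame: the origin (TCP) lies midway between the tips of the shut fingers; the grasp point (between the pads) lies 19 mm behind it; z points along the fingers, y is the line along which they close (so a half turn about z gives the same grasp; the last joint's range is limited). The gripper opens to 93 mm and grips with 3 to 60 N. Pads are 15 mm wide; open, the fingers measure 128 mm over their backs; the gripper's body (75 mm by 188 mm) begins 65 mm behind the grasp point.
Start: joints at [1.184, 0.351, 1.652, -0, 1.139, -0.085], TCP at [0.163, 0.525, 0.219] pointing down, gripper open.
Joint ranges: [-2.75, 2.75], [-0.79, 2.1], [0.01, 2.65], [-1.57, 4.71], [0.07, 3.14], [-2.87, 2.87]. Speed limits (rad/s): [2.22, 2.22, 2.79, 3.14, 3.14, 3.14].

### API

Orientations are given as a unit quaternion [x, y, z, w].
In Python, from rig import bot gives the robot as it stands.
- The arm moves only by the shell command python3 -m jog 'ROWS' [OPENING] [FORCE]. ROWS is JSON, a list that holds one entry, the list of rows, each a list of 4 numbers: the shift along the tool's x, y, z in m, then the turn about the tool's z in degrees. In form: [[[x, y, z, spin], ...]]. A call has 1 to 5 rows; each row shifts and turns the commanded pose from where the row before left it, along the tool's axes as they then stand; what a row does not reach is not made up. A row lasts 1/10 s, in which the tool goes at most 50 mm and 8.59 degrees, less where a joint would pass 70% of its speed; a pose out of reach is approached as far as the arm can. A call is refused whole if a number of a shift passes 0.05 or a number of a turn 8.59, either way. A call with a gripper value outside its range is refused whole. OPENING is the finger opening in m, from 0 to 0.093, set as the call begins (- or left out, the last holds). The fingers move at their own pace and stop on an object; FORCE is the grip in N (left out, the last holds). Time passes only in rows, so rows that do not move let the fingers close. It gives the time, the measured TCP pose, the force, the opening and the grip force at its end, in the units of the state.
- bot.get_state(): the state, without advancing time (a new reading comes with each control period).
- bot.grab_frame(name): name is "side" or "top" or "wrist"; returns a dict with "image" (480x640x3 uint8, red, green, blue), "fx", "fy", "cx", "cy" (pixels), "world_to_cam" (4x4, takes a point from world to camera coordinates); the wrist camera has in their place "tool_from_camera" (4x4, takes a point from camera to tool coordinates, whose origin is the TCP and whose axes are the flange's). Camera axes: x right, y down, z forward; pixel columns grow to the right and rows downward; lengths in m; the calibration is good to about 2 mm. A picture is of the moment at which its call begins: read the wrist's pose just before it. There is no depth.
- bot.close_job(): hands the job in; it is judged then, once.
The state is a dict: "time_s": time; "joints": joint angles; "dq": joint speeds; "joint_efforts": joint torques, N m; "eef_pos": TCP position; "orientation": TCP orientation; "contact_force": force on the tool from outside, world axes, zero at the start; "moment": the same for the moment, N m; "opening": finger opening in m; "gripper_force": force on a finger pad.
Only numpy, scipy, OpenCV 4.12 (cv2) and the standard library are available. Lean on these libraries where they do the work, as an engineer would, in place of code of your own. Each camera call takes 0.05 s, during which the arm holds its last target. There are 200 camera calls.

## Working session

There is one attempt and no reset: what is moved stays moved. The work goes in short steps, Python scripts to look and compute and a shell command to move; the robot and the scene stay as the last step left them, time stands still between calls to the robot, and variables do not carry over. Pictures are saved under pics/ and viewed, at most 10 in all, crops included, and the job is handed in when it is done.

```bash
mkdir -p pics; cat > h.py <<'E'
import numpy as np, cv2
from rig import bot
def save(cam,name):
    f=bot.grab_frame(cam); cv2.imwrite(f'pics/{name}.png',cv2.cvtColor(f['image'],cv2.COLOR_RGB2BGR))
    np.savez(f'pics/{name}.npz',**{k:v for k,v in f.items()}); return f
def px2w(name,pts,z):
    f=np.load(f'pics/{name}.npz'); M=np.linalg.inv(f['world_to_cam']); o=M[:3,3]
    out=[]
    for u,v,*zz in pts:
        d=M[:3,:3]@np.array([(u-f['cx'])/f['fx'],(v-f['cy'])/f['fy'],1]); h=zz[0] if zz else z
        out.append(o+d*(h-o[2])/d[2])
    return np.array(out)
E
python3 - <<'E'
from h import *
save('top','t0'); save('side','s0'); s=bot.get_state(); print(s)
E
```

```text
{'time_s': 0.1, 'joints': array([ 1.18440221e+00,  3.51181504e-01,  1.65232090e+00, -1.34076896e-05,
        1.13910136e+00, -8.46085114e-02]), 'dq': array([-0.00094298,  0.00022252, -0.0011944 ,  0.00117246,  0.0001241 ,
        0.00121904]), 'joint_efforts': array([-3.32013406e-05, -4.98026061e+01, -2.85703629e+01,  6.99913781e-02,
        2.38716463e-02, -3.92314575e-05]), 'eef_pos': array([0.16334668, 0.52487715, 0.21817063]), 'orientation': array([ 1.50318054e-01,  9.88637561e-01, -4.93025201e-04, -1.12043081e-04]), 'contact_force': array([ 0.02608472,  0.06820115, -0.50809351]), 'moment': array([ 0.0130902 ,  0.0156627 , -0.02521305]), 'gripper_force': 0.0, 'opening': 0.09306857220625404}
```

View pics/t0.png

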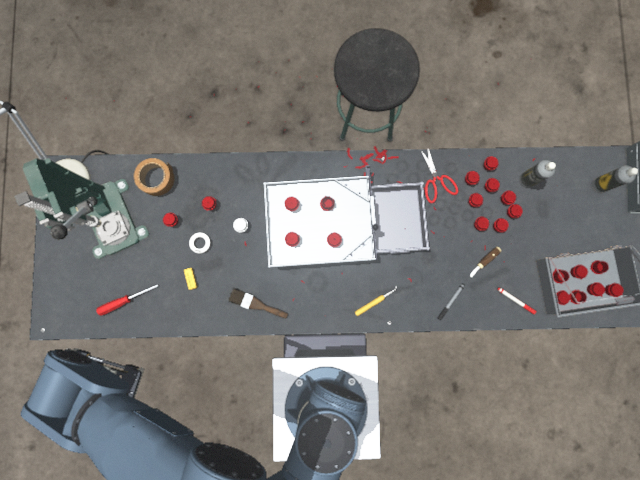

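View pics/s0.png

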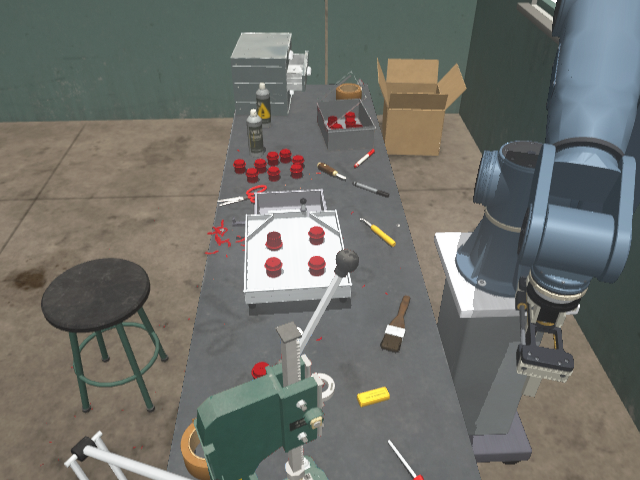

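```bash
python3 - <<'E'
import cv2
i=cv2.imread('pics/t0.png')[165:280,255:440]; cv2.imwrite('pics/t0c.png',cv2.resize(i,None,fx=4.3,fy=4.3,interpolation=cv2.INTER_CUBIC))
E
```

```text
(no output)
```

View pics/t0c.png

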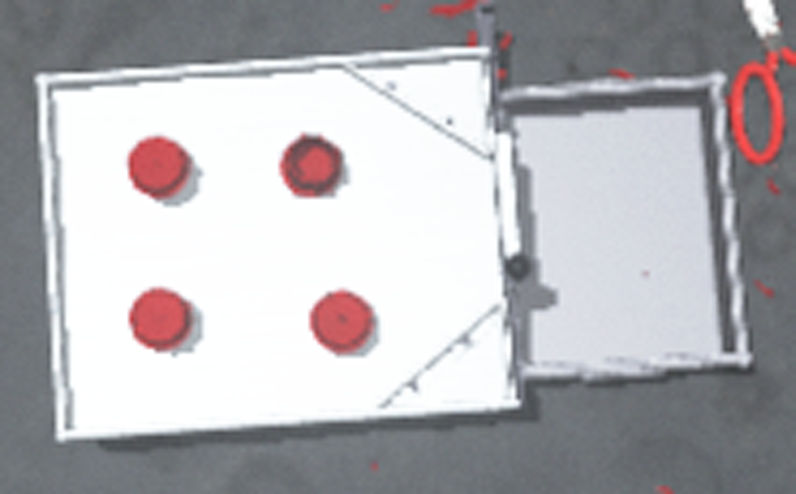

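```bash
cat > tr.py <<'E'
from h import *
F=lambda p:[(255+(x+.5)/4.3-.5,165+(y+.5)/4.3-.5,z) for x,y,z in p]
W=px2w('t0',F([(42,78,.093),(490,50,.093),(62,436,.093),(518,406,.093),(516,266,.13),(159,165,.114),(312,165,.114),(160,319,.114),(342,322,.114)]),0)[:,:2]
c=W[:4]
# outer rim corners TL(+x,+y) TR(+x,-y) BL BR
yv=(c[0]-c[1]+c[2]-c[3]); a=np.arctan2(-yv[0],yv[1])
R=np.array([[np.cos(a),-np.sin(a)],[np.sin(a),np.cos(a)]])
T=(W-c.mean(0))@R
print('yaw deg',np.degrees(a),'mean',c.mean(0)); print(W.round(4)); print(T.round(4))
E
python3 tr.py
```

```text
yaw deg 2.5826385171920307 mean [0.55745094 0.00859709]
[[ 0.6747  0.1701]
 [ 0.6887 -0.1411]
 [ 0.4261  0.1578]
 [ 0.4402 -0.1524]
 [ 0.531  -0.1501]
 [ 0.6075  0.0884]
 [ 0.6055 -0.0155]
 [ 0.5021  0.089 ]
 [ 0.4976 -0.0334]]
[[ 0.1245  0.156 ]
 [ 0.1244 -0.1554]
 [-0.1245  0.155 ]
 [-0.1244 -0.1556]
 [-0.0336 -0.1573]
 [ 0.0536  0.0775]
 [ 0.0469 -0.0262]
 [-0.0517  0.0828]
 [-0.0617 -0.0393]]
```

```bash
cat > w.py <<'E'
import sys
from h import *
from scipy.spatial.transform import Rotation as Ro
a=np.radians(2.58); R=np.array([[np.cos(a),-np.sin(a)],[np.sin(a),np.cos(a)]]); C=np.array([.55745,.0086]); O=C+R@[0,-.0035]
def where(tgt=None):
    s=bot.get_state(); p=s['eef_pos']; M=Ro.from_quat(s['orientation']).as_matrix()
    t=R.T@(p[:2]-O); yaw=np.degrees(np.arctan2(M[1,1],M[0,1])-a)
    print('t',round(s['time_s'],2),'tray mm',(t*1000).round(1),'above deck',round((p[2]-.075)*1000,1),'tooly ang',round(yaw,1),'F',s['contact_force'].round(1),'j6',s['joints'][5].round(2))
    if tgt is not None:
        w=np.r_[O+R@(np.array(tgt[:2])/1e3),.075+tgt[2]/1e3]
        print('shift tool mm',(M.T@(w-p)*1000).round(1))
if __name__=='__main__':
    where([float(x) for x in sys.argv[1:4]] if len(sys.argv)>3 else None)
E
python3 -m jog '[[[0,0,0,8.5],[0,0,0,8.5],[0,0,0,8.5],[0,0,0,8.5],[0,0,0,8.5]]]' 0 
python3 -m jog '[[[0,0,0,8.5],[0,0,0,8.5],[0,0,0,8.5],[0,0,0,2],[0,0,0,0]]]'
python3 w.py -95 -154 100
```

```text
time_s: 0.6
eef_pos: [0.1634, 0.525, 0.2183]
orientation: [0.501, 0.865, -0.0, 0.0]
contact_force: [-0.5, 0.6, -0.1]
opening: 0.0576
gripper_force: 0.0
time_s: 1.1
eef_pos: [0.1634, 0.525, 0.2183]
orientation: [0.69, 0.724, -0.0, 0.0]
contact_force: [-0.1, -0.9, 0.7]
opening: 0.0178
gripper_force: 0.0
t 1.1 tray mm [-370.4  537.1] above deck 143.3 tooly ang 0.1 F [-0.1 -0.9  0.7] j6 1.14
shift tool mm [-691.6  274.1   43.6]
```

```bash

python3 -m jog '[[[-0.045,0.018,0,0],[-0.045,0.018,0,0],[-0.045,0.018,0,0],[-0.045,0.018,0,0],[-0.045,0.018,0,0]]]' >/dev/null
python3 -m jog '[[[-0.045,0.018,0,0],[-0.045,0.018,0,0],[-0.045,0.018,0,0],[-0.045,0.018,0,0],[-0.045,0.018,0,0]]]' >/dev/null
python3 -m jog '[[[-0.045,0.018,0,0],[-0.045,0.018,0,0],[-0.045,0.018,0,0],[-0.045,0.018,0,0],[-0.045,0.018,0,0]]]' >/dev/null
python3 -m jog '[[[-0.01,0.004,0,0],[0,0,0,0]]]' >/dev/null
python3 w.py -95 -154 100
python3 - <<'E'
from h import *
s=bot.get_state(); f=save('wrist','w1'); np.savez('pics/w1p.npz',p=s['eef_pos'],q=s['orientation'])
save('top','t1')
i=cv2.imread('pics/t1.png')[165:280,255:440]; cv2.imwrite('pics/t1c.png',cv2.resize(i,None,fx=4.3,fy=4.3))
E
```

```text
t 2.8 tray mm [ -94.8 -148.1] above deck 143.1 tooly ang 0.1 F [-0.3  0.7  0.6] j6 -0.44
shift tool mm [-5.9 -0.1 43.1]
```

View pics/w1.png

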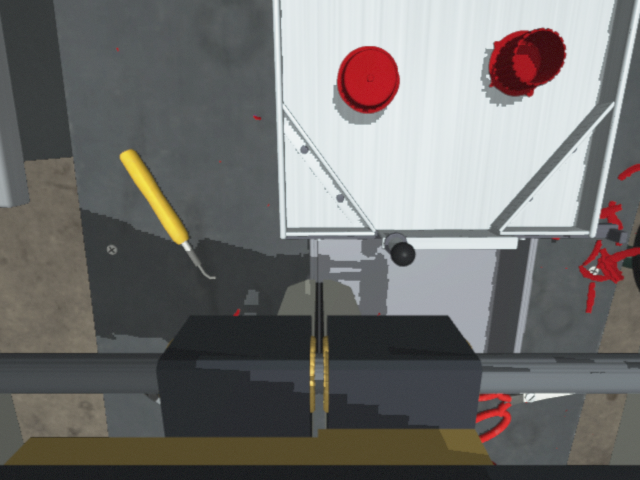

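The wrist view shows the knob at (402,253), the front mouth-down cap's top at about (369,76), and the upturned cap's mouth at about (540,55). The tray's near-outlet corner is at (283,236).

```bash
cat > wp.py <<'E'
from w import *
def wr(name,pts):
    f=np.load(f'pics/{name}.npz'); q=np.load(f'pics/{name}p.npz'); M=np.eye(4); M[:3,:3]=Ro.from_quat(q['q']).as_matrix(); M[:3,3]=q['p']
    M=M@f['tool_from_camera']; o=M[:3,3]
    for u,v,h in pts:
        d=M[:3,:3]@np.array([(u-f['cx'])/f['fx'],(v-f['cy'])/f['fy'],1]); w=o+d*(.075+h-o[2])/d[2]
        print((u,v),(R.T@(w[:2]-O)*1000).round(1))
E
python3 -c "
from wp import *
wr('w1',[(402,253,.055),(402,253,.063),(369,76,.039),(540,55,.039),(283,237,.018),(375,235,0),(500,232,.018)])"
```

```text
(402, 253) [ -35.9 -154.3]
(402, 253) [ -37.7 -151.8]
(369, 76) [-61.6 -35.7]
(540, 55) [ 50.3 -22.9]
(283, 237) [-123.8 -152.6]
(375, 235) [ -47.2 -155.6]
(500, 232) [  50.1 -148.3]
```

```bash

python3 -m jog '[[[-0.006,0,0.04,0],[0,0,0.04,0],[0,0,0.025,0],[0,0,0.01,0],[0,0.01,0,0]]]'
python3 -m jog '[[[0,0.015,0,0],[0,0.015,0,0],[0,0.015,0,0],[0,0.015,0,0],[0,0.015,0,0]]]'
python3 w.py 30 -154 28
```

```text
time_s: 3.4
eef_pos: [0.4789, -0.1505, 0.1033]
orientation: [0.69, 0.724, -0.0, -0.001]
contact_force: [0.1, -0.6, 0.7]
opening: 0.0005
gripper_force: 0.0
time_s: 3.9
eef_pos: [0.5563, -0.1476, 0.1056]
orientation: [0.69, 0.724, 0.0, 0.001]
contact_force: [-2.2, 0.0, -0.8]
opening: 0.0005
gripper_force: 1.0
t 3.9 tray mm [  -8.2 -152.5] above deck 30.6 tooly ang 0.2 F [-2.2  0.  -0.8] j6 -0.39
shift tool mm [-1.6 38.2  2.6]
```

```bash

python3 -m jog '[[[0,0.012,0,0],[0,0.012,0,0],[0,0.008,0,0],[0,0.004,0,0],[0,0,0,0]]]'
python3 -m jog '[[[0,0.003,0,0],[0,0.003,0,0],[0,0,0,0]]]'
python3 w.py 30 -154 28
```

```text
time_s: 4.4
eef_pos: [0.5914, -0.1462, 0.1044]
orientation: [0.69, 0.724, 0.0, 0.001]
contact_force: [-0.6, -0.3, -0.0]
opening: 0.0006
gripper_force: 0.0
time_s: 4.7
eef_pos: [0.5962, -0.1461, 0.1038]
orientation: [0.69, 0.724, -0.0, -0.001]
contact_force: [-4.8, 0.4, 4.1]
opening: 0.0004
gripper_force: 2.7
t 4.7 tray mm [  31.7 -152.8] above deck 28.8 tooly ang 0.1 F [-4.8  0.4  4.1] j6 -0.36
shift tool mm [-1.2 -1.7  0.8]
```

```bash

python3 -m jog '[[[0,0.003,0,0],[0,0.002,0,0],[0,0,0,0]]]'
python3 w.py -62 0 100
python3 -m jog '[[[0,-0.01,0,0],[0,-0.01,0,0],[0,0,-0.03,0],[0,0,-0.03,0],[0,0,-0.03,0]]]' 0.03 >/dev/null
python3 w.py -62 5 90
python3 -c "
from h import *
s=bot.get_state(); save('wrist','w2'); np.savez('pics/w2p.npz',p=s['eef_pos'],q=s['orientation'])"
```

```text
time_s: 5.0
eef_pos: [0.5968, -0.146, 0.1037]
orientation: [0.69, 0.724, -0.004, -0.005]
contact_force: [-32.3, -1.1, 22.7]
opening: 0.0004
gripper_force: 17.2
t 5.0 tray mm [  32.3 -152.7] above deck 28.7 tooly ang 0.1 F [-32.3  -1.1  22.7] j6 -0.36
shift tool mm [153.1 -94.8 -69.9]
t 5.5 tray mm [  17.  -152.9] above deck 119.7 tooly ang 0.1 F [ 0.4  0.5 -0.7] j6 -0.37
shift tool mm [158.  -78.6  29.7]
```

View pics/w2.png

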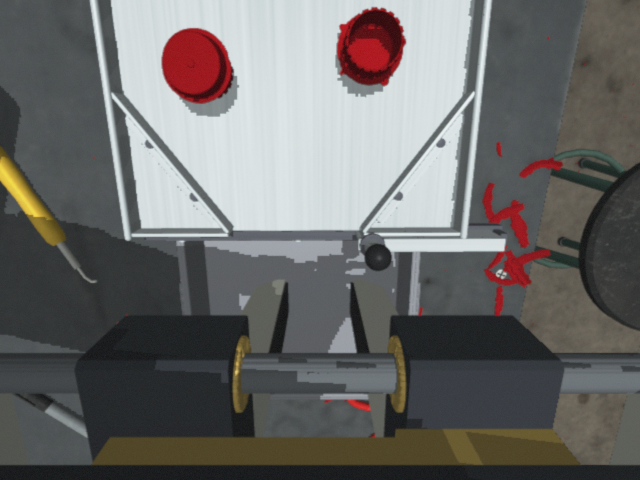

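Gate is fully open and the outlet is clear (knob at (378,257)). Front cap next: turn the cradle and get behind it.

```bash

python3 -m jog '[[[0.04,-0.025,0,0],[0.04,-0.025,0,0],[0.04,-0.025,0,0],[0.03,-0.02,0,-8.5],[0,0,0,-8.5]]]' >/dev/null
python3 -m jog '[[[0,0,0,-8.5],[0,0,0,-0.5],[0,0,0,0]]]' | tail -2
python3 w.py -79 -2 21
```

```text
opening: 0.0301
gripper_force: 0.0
t 6.35 tray mm [-78.1  -3.2] above deck 118.6 tooly ang 25.9 F [0.2 0.  0.8] j6 -0.6
shift tool mm [ 1.4 -0.3 97.6]
```

```bash

python3 -m jog '[[[0,0,0.04,0],[0,0,0.04,0],[0,0,0.017,0],[0,0,0,0],[-0.01,0,0,0]]]' | grep -E 'force'
python3 -m jog '[[[-0.01,0,0,0],[-0.01,0,0,0],[-0.01,0,0,0],[-0.01,0,0,0],[-0.01,0,0,0]]]' | grep -E 'force'
python3 w.py -7 -145 21
python3 -c "
from h import *
s=bot.get_state(); save('wrist','w3'); np.savez('pics/w3p.npz',p=s['eef_pos'],q=s['orientation'])"
```

```text
contact_force: [0.2, 0.3, -0.2]
gripper_force: 0.0
contact_force: [-0.4, -0.2, -0.3]
gripper_force: 0.3
t 7.35 tray mm [-51.3 -57.9] above deck 21.8 tooly ang 26.1 F [-0.4 -0.2 -0.3] j6 -0.7
shift tool mm [-97.7   1.4   0.8]
```

View pics/w3.png

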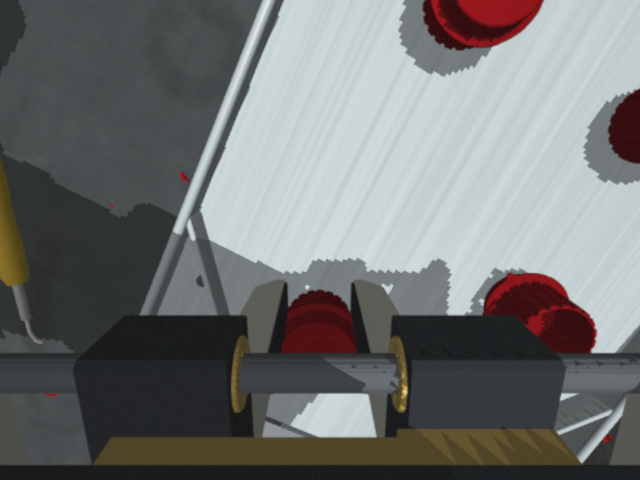

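The cap sits in the cradle (at (320,325)), well clear of the upturned one at (540,310). Continue to the outlet.

```bash

python3 -m jog '[[[-0.012,0,0,0],[-0.012,0,0,0],[-0.012,0,0,0],[-0.012,0,0,0],[-0.012,0,0,0]]]' | grep -E 'force'
python3 -m jog '[[[-0.01,0,0,0],[-0.01,0,0,0],[-0.01,0,0,0],[-0.008,0,0,0],[0,0,0,0]]]' | grep -E 'force'
python3 w.py -7 -145 21
python3 -c "
from h import *
save('side','s2'); f=save('top','t2')
a=cv2.imread('pics/s2.png')[180:310,210:370]; b=cv2.imread('pics/t2.png')[165:280,255:440]
cv2.imwrite('pics/c2.png',np.hstack([cv2.resize(a,(400,325)),cv2.resize(b,(400,325))]))"
```

```text
contact_force: [-0.8, -0.3, 0.2]
gripper_force: 0.2
contact_force: [0.0, 0.9, 0.4]
gripper_force: 0.0
t 8.4 tray mm [  -8.1 -145.8] above deck 21.6 tooly ang 26.1 F [0.  0.9 0.4] j6 -0.83
shift tool mm [0.2 1.4 0.6]
```

View pics/c2.png

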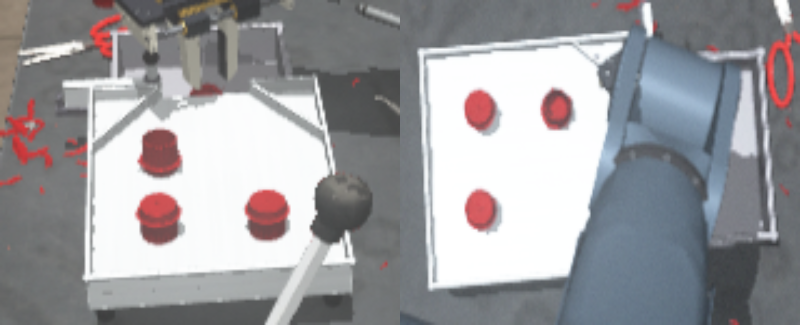

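The cap is at or over the edge (red at (205,90)); push a little further, lift, and check the bin.

```bash

python3 -m jog '[[[-0.01,0,0,0],[-0.008,0,0,0],[0,0,-0.045,0],[0,0,-0.045,0],[0,0,0,8.5]]]' | grep -E 'force'
python3 -m jog '[[[0,0,0,8.5],[0,0,0,0]]]' | grep -E 'force'
python3 w.py -75 125 105
python3 -c "
from h import *
s=bot.get_state(); save('wrist','w4'); np.savez('pics/w4p.npz',p=s['eef_pos'],q=s['orientation'])
save('side','s4')
a=cv2.imread('pics/w4.png'); b=cv2.imread('pics/s4.png')[180:310,210:370]
cv2.imwrite('pics/c4.png',np.hstack([cv2.resize(a,(430,325)),cv2.resize(b,(370,325))]))"
```

```text
contact_force: [0.2, 0.3, -0.2]
gripper_force: 0.0
contact_force: [0.6, -0.2, 0.1]
gripper_force: 0.0
t 9.2 tray mm [  -0.4 -161.5] above deck 111.9 tooly ang 9.0 F [ 0.6 -0.2  0.1] j6 -0.55
shift tool mm [294.7 -28.9   6.8]
```

View pics/c4.png

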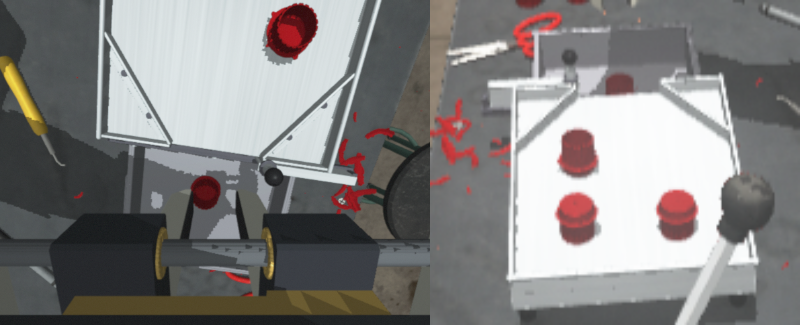

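First cap is in the bin (left panel (205,190)). Now the rear cap on the robot's side.

```bash

python3 -m jog '[[[0.045,-0.001,0,0],[0.045,-0.002,0,0],[0.045,-0.002,0,0],[0.045,-0.002,0,0],[0.045,-0.002,0,0]]]' >/dev/null
python3 -m jog '[[[0.045,-0.001,0,0],[0.02,0,0,0],[0,0,0,0]]]' >/dev/null
python3 w.py -58 126 21
```

```text
t 10.1 tray mm [-56.9 125.6] above deck 111.5 tooly ang 9.5 F [ 0.  -1.4  0. ] j6 -0.05
shift tool mm [ 0.5 -1.  90.5]
```

```bash

python3 -m jog '[[[0,0,0.04,0],[0,0,0.035,0],[0,0,0.015,0],[0,0,0,0],[-0.01,0,0,0]]]' | grep -E 'force'
python3 -m jog '[[[-0.01,0,0,0],[-0.01,0,0,0],[-0.01,0,0,0],[-0.01,0,0,0],[-0.01,0,0,0]]]' | grep -E 'force'
python3 -m jog '[[[-0.012,0,0,0],[-0.012,0,0,0],[-0.012,0,0,0],[-0.012,0,0,0],[-0.012,0,0,0]]]' | grep -E 'force'
python3 w.py -14 -158 21
python3 -c "
from h import *
save('side','s5'); save('wrist','w5')
a=cv2.imread('pics/w5.png'); b=cv2.imread('pics/s5.png')[180:310,210:370]
cv2.imwrite('pics/c5.png',np.hstack([cv2.resize(a,(430,325)),cv2.resize(b,(370,325))]))"
```

```text
contact_force: [0.3, 0.2, -0.2]
gripper_force: 0.0
contact_force: [-0.8, 0.4, 1.2]
gripper_force: 0.3
contact_force: [-0.2, -0.0, 0.4]
gripper_force: 0.3
t 11.6 tray mm [-37.3   4.1] above deck 21.6 tooly ang 9.1 F [-0.2 -0.   0.4] j6 -0.28
shift tool mm [-163.8   -2.7    0.6]
```

View pics/c5.png

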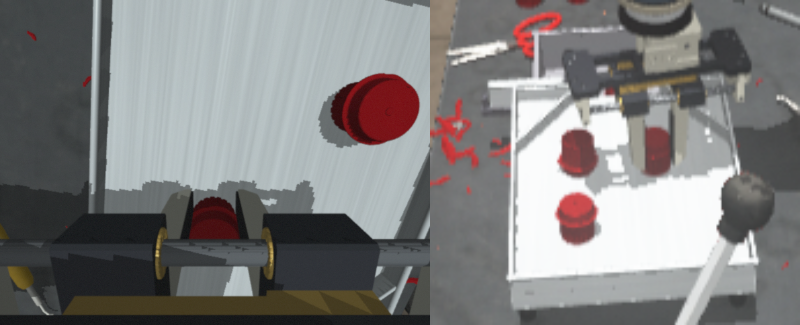

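The cap sits upright in the cradle, and the upturned cap is clear. Push on to the outlet.

```bash

python3 -m jog '[[[-0.012,0,0,0],[-0.012,0,0,0],[-0.012,0,0,0],[-0.012,0,0,0],[-0.012,0,0,0]]]' | grep -E 'force'
python3 -m jog '[[[-0.012,0,0,0],[-0.012,0,0,0],[-0.012,0,0,0],[-0.012,0,0,0],[-0.012,0,0,0]]]' | grep -E 'force'
python3 -m jog '[[[-0.012,0,0,0],[-0.012,0,0,0],[-0.01,0,0,0],[-0.01,0,0,0],[0,0,0,0]]]' | grep -E 'force'
python3 -m jog '[[[0,0,-0.045,0],[0,0,-0.045,0],[0,0,0,8.5],[0,0,0,0]]]' | grep -E 'force'
python3 w.py 82 109 111
python3 -c "
from h import *
s=bot.get_state(); save('wrist','w6'); np.savez('pics/w6p.npz',p=s['eef_pos'],q=s['orientation'])
save('side','s6')
a=cv2.imread('pics/w6.png'); b=cv2.imread('pics/s6.png')[180:310,210:370]
cv2.imwrite('pics/c6.png',np.hstack([cv2.resize(a,(430,325)),cv2.resize(b,(370,325))]))"
```

```text
contact_force: [0.9, -0.3, -0.4]
gripper_force: 0.1
contact_force: [0.5, 0.7, 0.2]
gripper_force: 0.1
contact_force: [-0.4, 0.2, 0.7]
gripper_force: 0.0
contact_force: [0.1, -0.5, -1.6]
gripper_force: 0.0
t 13.6 tray mm [ -11.1 -156.6] above deck 112.6 tooly ang 0.5 F [ 0.1 -0.5 -1.6] j6 -0.4
shift tool mm [264.8  95.4   1.6]
```

View pics/c6.png

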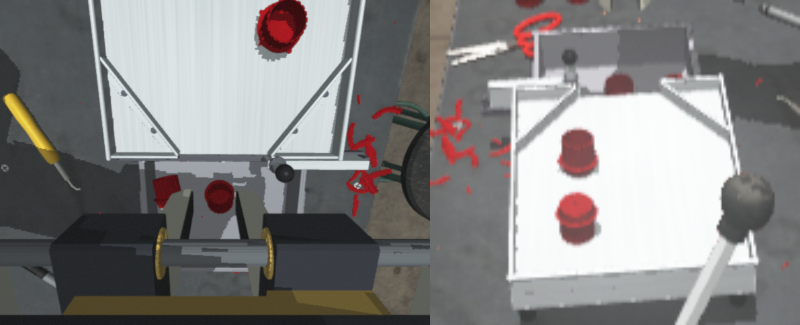

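Two caps are in the bin. Now the last one: push it sideways first, past the upturned cap.

```bash

python3 -m jog '[[[0.042,0.017,0,0],[0.042,0.017,0,0],[0.042,0.017,0,0],[0.042,0.017,0,0],[0.042,0.017,0,0]]]' >/dev/null
python3 -m jog '[[[0.044,0.015,0,0],[0,0,0,8.5],[0,0,0,8.5],[0,0,0,8.5],[0,0,0,8.5]]]' >/dev/null
python3 -m jog '[[[0,0,0,8.5],[0,0,0,8.5],[0,0,0,8.5],[0,0,0,6],[0,0,0,0]]]' >/dev/null
python3 w.py 90 98 21
python3 - <<'E'
from wp import *
s=bot.get_state(); f=save('wrist','w7'); np.savez('pics/w7p.npz',p=s['eef_pos'],q=s['orientation'])
i=cv2.cvtColor(f['image'],cv2.COLOR_RGB2HSV); m=cv2.inRange(i,(0,120,60),(8,255,255))|cv2.inRange(i,(172,120,60),(180,255,255))
n,l,st,c=cv2.connectedComponentsWithStats(m)
for k in range(1,n):
    if st[k,4]>300: print(st[k],end=' '); wr('w7',[(*c[k].round(0),.03)])
E
```

```text
t 15.2 tray mm [85.2 98.4] above deck 110.2 tooly ang -64.8 F [-0.1 -0.2 -0.5] j6 1.18
shift tool mm [ 4.4  2.5 89.2]
[  15   66   67   58 2709] (np.float64(46.0), np.float64(94.0)) [103.2 292. ]
[576 155  24  42 360] (np.float64(585.0), np.float64(175.0)) [203.6 -37.3]
[ 571  205   69   40 1024] (np.float64(609.0), np.float64(222.0)) [184.7 -70.6]
[570 254  17  44 387] (np.float64(578.0), np.float64(277.0)) [143.2 -75.2]
[ 292  261   59   62 2782] (np.float64(321.0), np.float64(293.0)) [55.6 82.5]
[ 555  400   35   50 1050] (np.float64(571.0), np.float64(427.0)) [  36.1 -145.7]
```

```bash

python3 -m jog '[[[0.004,0.001,0.04,0],[0,0,0.034,0],[0,0,0.015,0],[0,0,0,0],[-0.01,0,0,0]]]' | grep -E 'force'
python3 -m jog '[[[-0.01,0,0,0],[-0.01,0,0,0],[-0.01,0,0,0],[-0.01,0,0,0],[-0.01,0,0,0]]]' | grep -E 'force'
python3 -m jog '[[[-0.012,0,0,0],[-0.012,0,0,0],[-0.012,0,0,0],[-0.012,0,0,0],[-0.01,0,0,0]]]' | grep -E 'force'
python3 w.py
python3 -m jog '[[[0.03,0,0,0],[0.01,0,-0.045,0],[0,0,-0.045,0],[0,0,0,-8.5],[0,0,0,-8.5]]]' | grep -E 'force'
python3 -m jog '[[[0,0,0,-8.5],[0,0,0,-8.5],[0,0,0,-8.5],[0,0,0,-8.5],[0,0,0,-8.5]]]' | grep -E 'force'
python3 -m jog '[[[0,0,0,-8.5],[0,0,0,-6],[0,0,0,0]]]' | grep -E 'force'
python3 w.py -46 76 21
cat > red.py <<'E'
import sys
from wp import *
n=sys.argv[1]
s=bot.get_state(); f=save('wrist',n); np.savez(f'pics/{n}p.npz',p=s['eef_pos'],q=s['orientation'])
i=cv2.cvtColor(f['image'],cv2.COLOR_RGB2HSV); m=cv2.inRange(i,(0,120,60),(8,255,255))|cv2.inRange(i,(172,120,60),(180,255,255))
k,l,st,c=cv2.connectedComponentsWithStats(m)
for j in range(1,k):
    if st[j,4]>300: print(st[j],end=' '); wr(n,[(*c[j].round(0),float(sys.argv[2]))])
E
python3 red.py w8 .03
```

```text
contact_force: [-0.2, 0.0, -0.6]
gripper_force: 0.0
contact_force: [1.1, 0.5, 0.5]
gripper_force: 0.3
contact_force: [0.8, 0.1, 0.4]
gripper_force: 0.3
t 16.75 tray mm [-17.9  48.6] above deck 22.7 tooly ang -64.9 F [0.8 0.1 0.4] j6 1.1
contact_force: [0.6, -0.4, -1.1]
gripper_force: 0.0
contact_force: [0.2, 0.5, 1.1]
gripper_force: 0.0
contact_force: [-1.0, -0.3, 0.1]
gripper_force: 0.0
t 18.05 tray mm [18.8 65.8] above deck 112.5 tooly ang 9.2 F [-1.  -0.3  0.1] j6 -0.16
shift tool mm [ 20.5 -62.3  91.5]
[ 201  238   61   61 2739] (np.float64(231.0), np.float64(269.0)) [-39.8  39.8]
[314 327  40  26 332] (np.float64(331.0), np.float64(335.0)) [38.4 -0. ]
```

```bash

python3 -m jog '[[[0.011,-0.031,0,0],[0.011,-0.031,0,0],[0,0,0.04,0],[0,0,0.036,0],[0,0,0.015,0]]]' | grep -E 'force'
python3 -m jog '[[[0,0,0,0],[-0.01,0,0,0],[-0.01,0,0,0],[-0.01,0,0,0],[-0.01,0,0,0]]]' | grep -E 'force'
python3 w.py -10 -158 21
```

```text
contact_force: [-0.2, 0.4, 0.2]
gripper_force: 0.0
contact_force: [0.5, 1.0, -0.4]
gripper_force: 0.1
t 19.1 tray mm [-38.7  37.2] above deck 22.4 tooly ang 9.1 F [ 0.5  1.  -0.4] j6 -0.22
shift tool mm [-197.3   -2.5    1.4]
```

```bash

python3 -m jog '[[[-0.012,0,0,0],[-0.012,0,0,0],[-0.012,0,0,0],[-0.012,0,0,0],[-0.012,0,0,0]]]' | grep -E 'force'
python3 -m jog '[[[-0.012,0,0,0],[-0.012,0,0,0],[-0.012,0,0,0],[-0.012,0,0,0],[-0.012,0,0,0]]]' | grep -E 'force'
python3 -m jog '[[[-0.012,0,0,0],[-0.012,0,0,0],[-0.012,0,0,0],[-0.012,0,0,0],[-0.01,0,0,0]]]' | grep -E 'force'
python3 -m jog '[[[-0.01,0,0,0],[-0.01,0,0,0],[0,0,0,0],[0,0,-0.045,0],[0,0,-0.045,0]]]' | grep -E 'force'
python3 -m jog '[[[0,0,0,-0],[0,0,0,8.5],[0,0,0,0]]]' 0 | grep -E 'force'
python3 w.py 110 -154 110; python3 red.py w9 -.05
```

```text
contact_force: [0.8, 0.5, 0.2]
gripper_force: 0.2
contact_force: [0.9, 0.4, 0.3]
gripper_force: 0.2
contact_force: [-0.2, -0.4, 0.1]
gripper_force: 0.0
contact_force: [1.3, 0.4, 0.6]
gripper_force: 0.0
contact_force: [-0.2, 1.2, -0.1]
gripper_force: 0.0
t 21.4 tray mm [  -7.9 -156.8] above deck 111.4 tooly ang 0.5 F [-0.2  1.2 -0.1] j6 -0.4
shift tool mm [  1.8 117.9   1.4]
[ 378    0   75   78 3401] (np.float64(413.0), np.float64(40.0)) [65.1 -9.5]
[552 155  45  22 407] (np.float64(574.0), np.float64(164.0)) [ 210.4 -104.4]
[ 514  181   47   67 1062] (np.float64(538.0), np.float64(215.0)) [ 186.8 -149.2]
[ 224  238   83   70 3124] (np.float64(263.0), np.float64(271.0)) [ -59.4 -204.1]
[ 513  250   69   39 1181] (np.float64(544.0), np.float64(268.0)) [ 200.6 -199. ]
[305 267  39  50 919] (np.float64(321.0), np.float64(287.0)) [  -5.5 -219.6]
```

```bash

python3 -m jog '[[[0,0.04,0,0],[0,0.04,0,0],[0.002,0.038,0,0],[0,0,0,0]]]' | grep -E 'force'
python3 w.py 110 -154 28; python3 red.py w10 -.05
python3 - <<'E'
from wp import *
s=bot.get_state(); f=np.load('pics/w10.npz'); i=cv2.cvtColor(f['image'],cv2.COLOR_RGB2GRAY)
c=cv2.HoughCircles(cv2.medianBlur(i,5),cv2.HOUGH_GRADIENT,1,30,param1=80,param2=14,minRadius=10,maxRadius=20)[0][:,:3]
for u,v,r in c:
    if i[int(v)%480,int(u)%640]<50: print(r,end=' '); wr('w10',[(u,v,.055)])
E
```

```text
contact_force: [0.1, 0.1, 0.6]
gripper_force: 0.0
t 21.85 tray mm [ 112.8 -153. ] above deck 109.9 tooly ang 0.9 F [0.1 0.1 0.6] j6 -0.34
shift tool mm [-1.  -2.8 81.9]
[ 183    0   78   82 3438] (np.float64(223.0), np.float64(43.0)) [35.  -9.9]
[421 160  44  21 395] (np.float64(443.0), np.float64(169.0)) [ 218.3 -104.7]
[ 384  185   49   67 1131] (np.float64(409.0), np.float64(219.0)) [ 192.7 -148.9]
[  90  241   84   69 3272] (np.float64(130.0), np.float64(273.0)) [ -61. -204.]
[ 390  245   65   48 1191] (np.float64(420.0), np.float64(270.0)) [ 206.7 -196.8]
[ 170  269   50   50 1470] (np.float64(196.0), np.float64(292.0)) [  -1.4 -222. ]
19.4 (np.float32(200.5), np.float32(290.5)) [  37.9 -174.9]
```

```bash

python3 -m jog '[[[-0.001,-0.002,0.04,0],[0,0,0.03,0],[0,0,0.01,0],[0,0,0,0],[0,-0.01,0,0]]]' | grep -E 'force'
python3 -m jog '[[[0,-0.015,0,0],[0,-0.015,0,0],[0,-0.015,0,0],[0,-0.015,0,0],[0,-0.015,0,0]]]' | grep -E 'force'
python3 w.py -17 -154 28
python3 -m jog '[[[0,-0.012,0,0],[0,-0.01,0,0],[0,-0.008,0,0],[0,-0.004,0,0],[0,0,0,0]]]' | grep -E 'force'
python3 w.py -17 -154 28
```

```text
contact_force: [0.0, -0.6, 0.8]
gripper_force: 0.0
contact_force: [2.7, 1.3, -1.2]
gripper_force: 1.0
t 22.9 tray mm [  23.7 -156. ] above deck 33.9 tooly ang 0.7 F [ 2.7  1.3 -1.2] j6 -0.38
shift tool mm [  2.5 -40.7   5.7]
contact_force: [0.6, 0.1, 0.1]
gripper_force: 0.0
t 23.4 tray mm [ -10.9 -156.3] above deck 32.1 tooly ang 0.6 F [0.6 0.1 0.1] j6 -0.4
shift tool mm [ 2.4 -6.   4.1]
```

```bash

python3 -m jog '[[[0.001,-0.004,0,0],[0,-0.003,0,0],[0,0,0,0]]]' | grep -E 'force'
python3 w.py
python3 -m jog '[[[0,-0.003,0,0],[0,-0.002,0,0],[0,0,0,0]]]' | grep -E 'force'
python3 w.py
```

```text
contact_force: [0.4, -0.4, -0.2]
gripper_force: 0.1
t 23.7 tray mm [ -18.1 -155.2] above deck 31.6 tooly ang 0.6 F [ 0.4 -0.4 -0.2] j6 -0.41
contact_force: [14.3, 2.5, -6.8]
gripper_force: 6.9
t 24.0 tray mm [ -20.6 -155.3] above deck 31.9 tooly ang 0.6 F [14.3  2.5 -6.8] j6 -0.41
```

```bash

python3 -m jog '[[[0,0.01,0,0],[0,0.01,0,0],[0,0,-0.04,0],[0,0,-0.045,0],[0.02,0.02,0,0]]]' | grep -E 'force'
python3 -m jog '[[[0.04,0.04,0,0],[0.04,0.04,0,0],[0,0,0,0]]]' >/dev/null
python3 w.py; python3 red.py w11 .03
python3 - <<'E'
from wp import *
f=np.load('pics/w11.npz'); i=f['image'].astype(int)
m=((i.max(2)<45)).astype(np.uint8)
# dark round knob blobs above the gripper region
k,l,st,c=cv2.connectedComponentsWithStats(m[:330].copy())
for j in range(1,k):
    if 150<st[j,4]<3000: print('dark',st[j],end=' '); wr('w11',[(*c[j].round(0),.055)])
M=f['tool_from_camera']; q=np.load('pics/w11p.npz'); A=np.eye(4); A[:3,:3]=Ro.from_quat(q['q']).as_matrix(); A[:3,3]=q['p']
B=np.linalg.inv(A@M)
for t in [(47,-23,.02),(-44,-154,.055),(-36,-154,.055)]:
    w=np.r_[O+R@(np.array(t[:2])/1e3),.075+t[2],1]; p=B@w; print(t,f['fx']*p[0]/p[2]+f['cx'],f['fy']*p[1]/p[2]+f['cy'])
E
```

```text
contact_force: [1.5, -0.4, -0.4]
gripper_force: 0.0
t 24.8 tray mm [ 89.6 -59.3] above deck 116.1 tooly ang 0.9 F [-0.5  0.2  0.2] j6 -0.21
[ 233  160   65   62 2941] (np.float64(265.0), np.float64(191.0)) [ 52.8 -21.6]
[435 257  39  17 303] (np.float64(454.0), np.float64(264.0)) [185.8 -71.6]
[400 279  43  37 665] (np.float64(419.0), np.float64(302.0)) [ 163.4 -101.3]
dark [ 527  201  113  129 1275] (np.float64(562.0), np.float64(254.0)) [244.  -55.4]
dark [ 328  315  130   15 1740] (np.float64(389.0), np.float64(323.0)) [ 137.2 -105.4]
dark [ 182  316  129   14 1724] (np.float64(248.0), np.float64(323.0)) [  42.8 -106.7]
(47, -23, 0.02) 258.78885211068473 190.8849694866884
(-44, -154, 0.055) 126.89811454223135 382.20961227693795
(-36, -154, 0.055) 138.30197325376892 382.34867357572966
```

```bash

python3 -m jog '[[[0.05,0,0,0],[0.05,0,0,0],[0.05,0,0,0],[0.05,0,0,0],[0,0,0,0]]]' >/dev/null
python3 - <<'E'
from w import *
f=save('top','t9'); g=np.load('pics/t0.npz')
T=lambda u,v,z:(R.T@(px2w('t9',[(u,v)],z)[0][:2]-O)*1000).round(1)
for n,F in (('t0',g['image']),('t9',f['image'])):
    r=F[212:248,369:384].astype(int).max(2); m=r<70
    v,u=np.nonzero(m); print(n,'knob',T(u.mean()+369,v.mean()+212,.13) if len(u) else None,len(u))
h=cv2.cvtColor(f['image'],cv2.COLOR_RGB2HSV)[150:290,255:430]; m=cv2.inRange(h,(0,120,50),(8,255,255))|cv2.inRange(h,(172,120,50),(180,255,255))
k,l,st,c=cv2.connectedComponentsWithStats(m)
for j in range(1,k):
    if st[j,4]>20: print(st[j],T(c[j][0]+255,c[j][1]+150,.095),'bin z:',T(c[j][0]+255,c[j][1]+150,.03))
E
python3 w.py
```

```text
t0 knob None 0
t9 knob None 0
[118   0  14  14  94] [ 184.8 -192.5] bin z: [ 204.5 -201.9]
[101   3  17  16  80] [ 174.5 -143.4] bin z: [ 193.8 -150.4]
[133   6  11   3  23] [ 178.5 -228.4] bin z: [ 197.9 -239.5]
[169  30   6  23  67] [  69.5 -321.3] bin z: [  83.7 -336.9]
[131  65  12  13 102] [ -14.8 -209.8] bin z: [  -4.6 -220. ]
[124  77   9  11  69] [ -46.  -182.6] bin z: [ -37.3 -191.5]
[130  88  14  11 118] [ -81.2 -203.7] bin z: [ -74.2 -213.6]
t 25.4 tray mm [ 84.1 138.2] above deck 116.4 tooly ang 0.8 F [ 1.1 -1.1  1.1] j6 0.1
```

```bash
python3 - <<'E'
from w import *
for n in ('t0','t9'):
    F=np.load(f'pics/{n}.npz')['image'][205:245,370:381].astype(float).max(2)
    print(n,F.shape,F.min(1).astype(int).tolist())
    v,u=np.unravel_index(np.argsort(F.ravel())[:6],F.shape)
    print((u+370).tolist(),(v+205).tolist(),(R.T@(px2w('t9',[(u.mean()+370,v.mean()+205)],.13)[0][:2]-O)*1000).round(1))
E
```

```text
t0 (40, 11) [137, 138, 137, 139, 139, 139, 140, 131, 133, 140, 140, 141, 140, 142, 139, 140, 141, 138, 133, 103, 87, 87, 86, 84, 84, 108, 138, 120, 130, 135, 133, 130, 128, 143, 139, 139, 132, 127, 126, 127]
[375, 374, 377, 376, 376, 373] [229, 228, 227, 228, 226, 227] [ -36.7 -155.2]
t9 (40, 11) [185, 160, 139, 138, 141, 143, 139, 131, 138, 140, 140, 142, 142, 140, 141, 143, 141, 141, 141, 132, 136, 141, 110, 82, 78, 81, 75, 80, 92, 110, 118, 106, 109, 111, 123, 134, 133, 128, 124, 127]
[377, 377, 374, 375, 377, 376] [231, 229, 232, 232, 230, 232] [ -46.9 -156.8]
```

```bash
python3 -c "
from rig import bot
print(bot.close_job())"
```

```text
the job is handed in; nothing more can be done
None
```

I've handed the job in: the camera checks put the three mouth-down caps in the bin, the gate is shut to its stop, and the upside-down cap is still standing in place; the hand-in call gave no verdict.

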